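Lock the disc collar of an edge tuner

TASK

On the green edge tuner, first swing the red-knobbed lever until it is in line with the yellow mark on its scale and leave it there. Then press and turn the black knurled collar on the spindle until its hidden keyways drop over the pins, and push it down against its spring until it is fully home. Finish while still holding the collar pushed home with the fingers (do not let go), and leave everything else where it is.

Things in the scene. Friction and masses are not known exactly. Their poses are not given: they have to be found in the camera images.
- lever_knob (a point): Upright round red knob at the end of the flat steel lever: 22 mm in diameter, 36 mm high; this point lies on its axis, 18 mm below its top, 40 mm above the machine's top face (which is 90 mm above the table). Lever arm 85 mm from the pivot axis. Free to be gripped from above or pushed.
- lever_pivot (a point): Point on the lever's vertical pivot axis, at the machine's top face (z 90 mm). Its x axis is the machine's depth: with lever at 0 the lever points along its -x, towards the robot's side.
- lever (a joint): Angle of the lever about its vertical axis, rad, -1.05 to 1.05, counter-clockwise from above positive; 0 points along the machine's -x. It stays where it is left; friction about 0.15 N m (about 2 N at the knob).
- mark_point (a point): Where the knob point (lever_knob) stands when the lever is in line with the yellow mark; same height, on the same 85 mm circle about the pivot. The yellow mark itself is a 22 x 12 mm painted bar lying radially on the dark round scale, 98 to 120 mm from the pivot, and is set anew each time.
- seat (a point): Centre of the flat seat on the spindle (z 118 mm), on its vertical axis; a 50 mm wide boss that stands 16 mm above the grey abrasive disc (130 mm in diameter, fixed). Three pins, 120 degrees apart, stand out from the spindle nose, centred 10 mm above the seat (6 mm thick); the collar hides them and their angle is not known.
- nose_tip (a point): Top of the plain aluminium spindle nose, 24 mm in diameter, that rises 50 mm from the seat through the collar's bore.
- spring_ring (a joint): Travel of the brass spring ring round the nose under the collar, m: 0 free (7 mm proud of the seat), 0.007 flush with the seat. It pushes up with 6 N when free, rising to 10 N when flush.
- collar_center (a point): Black knurled collar, loose on the spindle nose: 52 mm in diameter, 32 mm high, 180 g or so, bore 26.4 mm; this point is on its axis half-way up. At the start it rides on top of the pins, this point 29 mm above the seat. Fully home its underside is on the seat and this point 16 mm above it. Let go there, the spring lifts it by some 6 mm.
- collar: The same collar, origin at the centre of its underside. Three blind keyways in the underside, 120 degrees apart, hidden from outside; turned to within about 0.15 rad of the pins it drops freely 6 mm to the spring, then 7 mm more under push. Either way of turning works, at most 1.55 rad to the next match; its own yaw does not tell where the pins are.
- wax_green: bystander, to be left alone: block of ski wax, 70 x 42 x 22 mm (x, y, z), origin at the centre of its underside; green, in a white tray on the back of the machine.
- wax_yellow: bystander, to be left alone: block of ski wax, 70 x 42 x 22 mm (x, y, z), origin at the centre of its underside; yellow, in the same white tray.
- wax_blue: bystander, to be left alone: block of ski wax, 70 x 42 x 22 mm (x, y, z), origin at the centre of its underside; blue, in the other white tray.
- wax_pink: bystander, to be left alone: block of ski wax, 70 x 42 x 22 mm (x, y, z), origin at the centre of its underside; pink, on the front edge of the machine's top between collar and lever.
- brush: bystander, to be left alone: brush lying on the table to the right of the machine.
- screwdriver: bystander, to be left alone: screwdriver lying on the table to the left of the machine.
- cleaner: bystander, to be left alone: blue bottle, 64 mm wide, 170 mm high, standing on the table left of the machine.

How it is judged:
By the outcome, as a careful person would: the job done as asked, in the order asked, and still so for the second after the job is handed in, while the arm keeps its last pose, push and grip.
It also fails if it takes over 64 s, if anything falls off the work surface, if the arm or the gripper's body presses on something with over 40 N, if the wrist force passes 120 N, or if a joint passes its speed limit or range.

ROBOT

A 6-joint arm with a two-finger parallel gripper is mounted at the origin on the work surface. World frame = base frame: x ahead of the robot, y to its left, z up, the work surface at z = 0. Lengths are in mm, angles in degrees, forces in N, time in s.
With the tool pointing down it reaches from about 300 to 850 mm from the base axis. Payload 4.2 kg.
Tool frame: the origin (TCP) lies at the centre of the arm's flange, where the gripper is bolted on; the fingertips stand 191 mm ahead of it and the grasp point (between the pads) lies 172 mm ahead of it; z points along the fingers, y is the direction in which the jaws open and shut (so a half turn about z gives the same grasp; the last joint's range is limited). The gripper opens to 91 mm and grips with 3 to 60 N. Pads are 32 mm wide; open, the fingers measure 118 mm over their backs; the gripper's body (76 mm by 178 mm) begins 60 mm behind the grasp point.
Start: joints at [-70.073, 18.312, 89.639, -0, 72.044, -1.146], TCP at [206.747, -536.543, 404.776] pointing down, gripper open.
Joint ranges: [-177.97, 177.97], [-48.28, 115.42], [12.27, 149.76], [-77.06, 257.06], [2.81, 150.46], [-146.56, 146.56]. Speed limits (degrees/s): [147.25, 147.25, 180, 180, 180, 180].

INTERFACE

Orientations are given as [roll, pitch, yaw] about the fixed x, y, z axes, in that order (R = Rz(yaw) Ry(pitch) Rx(roll)).
In Python, from workcell import status, vision, ticket gives the robot as it stands.
- The arm moves only by the shell command python3 -m jog 'ROWS' [FORCE]. ROWS is JSON, a list of rows, each a list of 7 numbers: the finger opening in m, from 0 to 0.0912, then the shift along the tool's x, y, z in m, then the turn, a rotation vector about the tool's x, y, z in rad. A call has 1 to 12 rows; each row shifts and turns the commanded pose from where the row before left it, along the tool's axes as they then stand; what a row does not reach is not made up. A row lasts 1/8 s, in which the tool goes at most 62.5 mm and 10.7 degrees, less where a joint would pass 70% of its speed; a pose out of reach is approached as far as the arm can. A call with a gripper value outside its range is refused whole. The fingers move at their own pace and stop on an object; FORCE is the grip in N (left out, the last holds). Time passes only in rows, so rows that do not move let the fingers close. It gives the time, the measured TCP pose, the force and the opening at its end, in the units of the state.
- status.state(): the state, without advancing time (a new reading comes with each control period).
- vision.grab_frame(name): name is "scene" or "top" or "wrist"; returns a dict with "color" (400x640x3 uint8, blue, green, red), "depth" (400x640 float32, mm along the optical axis (not along the pixel's ray), 0 where there is no reading), "fov_y" (degrees; the focal length in pixels is half the picture's height over the tangent of half this angle, whatever the lens; pixels are square), "cx", "cy" (the principal point, pixels), "pose" (4x4, takes a point from camera to world coordinates). Camera axes: x right, y down, z forward; pixel columns grow to the right and rows downward; lengths in mm; the calibration is good to about 2 mm. The wrist camera is an equidistant fisheye: a pixel r from the principal point sees the ray r / f radians off the axis. A picture is of the moment at which its call begins.
- ticket.job_done(): hands the job in, once; it reports no verdict.
Trained networks look in the newest picture that a camera, given by its name, has taken for a name from the list of things; names that differ only in an ending like _2 or _b are one class to them, and where a whole thing is asked for, a point or a joint stands for the part that bears it (a point fixed in the world has none). Each returns a list of dicts, best first, with "p" (0 to 1); they miss things now and then, are a little off and sometimes report something else, mostly with a low value. They report only what shows in the picture. A call takes as long as a camera call.
- vision.find_in(camera, label): "location" ([x, y, z] in mm, in world coordinates, good to about 4 mm: the middle of the surface that is visible of it).
- vision.silhouettes(camera, label): "pixels" (400x640 bool, what is visible of it).
The state is a dict: "time_s": time; "qpos": joint angles; "qvel": joint speeds; "effort": joint torques, N m; "ee_pos": TCP position; "ee_rot": TCP orientation; "force": force on the tool from outside, world axes, zero at the start; "torque": the same for the moment, N m; "gripper_width": finger opening in mm.
Only numpy, scipy, OpenCV 4.12 (cv2) and the standard library are available. Lean on these libraries where they do the work, as an engineer would, in place of code of your own. Each camera call takes 0.05 s, during which the arm holds its last target.

## Working session

There is one attempt and no reset: what is moved stays moved. The work goes in short steps, Python scripts to look and compute and a shell command to move; the robot and the scene stay as the last step left them, time stands still between calls to the robot, and variables do not carry over. Pictures are saved under pics/ and viewed, and the job is handed in when it is done.

```bash
mkdir -p pics; ls
cat > h.py <<'E'
import numpy as np, cv2
from workcell import status, vision
def grab(n,fn):
    f=vision.grab_frame(n); cv2.imwrite('pics/'+fn,f['color']); return f
def pix(f,pts):
    T=np.linalg.inv(f['pose']); p=np.c_[np.atleast_2d(pts),np.ones(len(np.atleast_2d(pts)))]@T.T
    F=200/np.tan(np.radians(f['fov_y'])/2)
    return np.c_[F*p[:,0]/p[:,2]+f['cx'],F*p[:,1]/p[:,2]+f['cy']]
def cloud(f):
    F=200/np.tan(np.radians(f['fov_y'])/2); v,u=np.mgrid[0:400,0:640]; d=f['depth']
    P=np.stack([(u-f['cx'])/F*d,(v-f['cy'])/F*d,d,np.ones_like(d)],-1)@f['pose'].T
    return P[...,:3]
E
python3 - <<'E'
from h import *
print(status.state())
for n in ['scene','top']:
    f=grab(n,n+'0.png'); print(n,f['pose'].round(3).tolist(),f['fov_y'],f['cx'],f['cy'])
    for l in ['lever_knob','lever_pivot','mark_point','seat','nose_tip','collar','collar_center','wax_pink','lever','cleaner']:
        print(l,[(np.round(r['location'],1).tolist(),round(r['p'],2)) for r in vision.find_in(n,l)[:3]])
E
```

```text
pics
{'time_s': 0.0, 'qpos': array([-7.00724024e+01,  1.83496036e+01,  8.97068393e+01,  4.86979338e-05,
        7.20437410e+01, -1.14595700e+00]), 'qvel': array([ 0.01597347,  0.02531132,  0.01414024, -0.0480146 ,  0.03104303,
       -0.01208845]), 'effort': array([-1.58580511e-03, -4.12464845e+01, -2.31979144e+01,  7.24688522e-02,
        4.57023026e-02, -1.31415800e-04]), 'ee_pos': array([ 206.69011023, -536.37571005,  403.9374832 ]), 'ee_rot': array([-1.79899837e+02, -2.04990409e-03,  2.10735377e+01]), 'force': array([ 0.04316357,  0.41585533, -0.09590355]), 'torque': array([-0.03217601,  0.02415271, -0.0105666 ]), 'gripper_width': 91.25282407938218}
scene [[-0.513, 0.517, -0.685, 1745.598], [0.858, 0.309, -0.41, 716.734], [-0.0, -0.798, -0.603, 1144.386], [0.0, 0.0, 0.0, 1.0]] 42.78605589721479 321.215120925123 200.1137962902865
lever_knob [([576.2, 82.5, 114.2], 0.68), ([593.6, 448.8, 86.6], 0.33)]
lever_pivot [([664.3, 2.5, 90.9], 0.65)]
mark_point []
seat [([659.9, -0.0, 91.8], 0.6), ([463.0, -65.1, 109.1], 0.39), ([576.9, 85.1, 115.8], 0.27)]
nose_tip [([665.4, 4.3, 89.0], 0.
[... 404 characters left out ...]
 0.006, -0.012, 24.133], [0.011, -0.172, -0.985, 1239.226], [0.0, 0.0, 0.0, 1.0]] 55.715775300526076 322.97649861708777 196.90253865447912
lever_knob [([584.0, 76.4, 115.8], 0.45)]
lever_pivot [([586.0, -59.7, 93.6], 0.8)]
mark_point [([705.9, -35.6, 113.3], 0.59), ([588.8, -57.1, 96.4], 0.57), ([450.0, -68.7, 110.9], 0.48)]
seat [([585.2, -56.7, 93.7], 0.95), ([658.6, -250.0, 116.6], 0.18)]
nose_tip [([590.8, -58.0, 93.2], 0.68)]
collar [([527.1, -169.0, 161.4], 0.52), ([705.9, -38.6, 113.7], 0.51)]
collar_center [([527.7, -172.1, 163.3], 0.53)]
wax_pink [([451.0, -67.4, 111.0], 0.59)]
lever [([589.5, -56.9, 93.9], 0.73), ([580.9, 70.5, 115.3], 0.72)]
cleaner [([562.2, 430.9, 114.5], 0.82)]
```

View pics/top0.png

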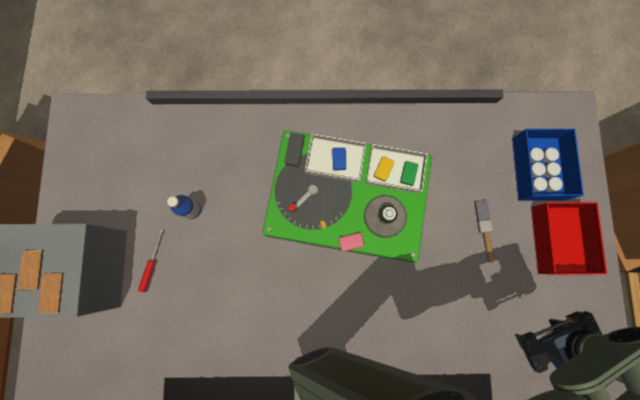

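View pics/scene0.png

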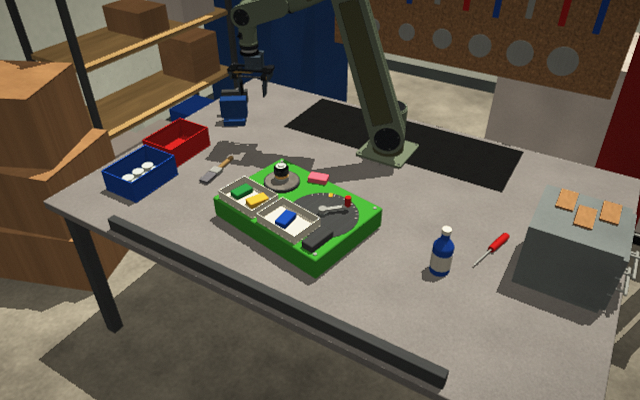

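The top view shows the red knob at (292,207), the pivot at about (313,189), the yellow mark at (323,224) and the collar and nose at (388,213). I'll measure these with colour masks and depth next.

Run:
```python
from h import *
f=vision.grab_frame('top'); C=cloud(f); im=f['color']
hsv=cv2.cvtColor(im,cv2.COLOR_BGR2HSV)
roi=np.zeros((400,640),bool); roi[120:270,255:440]=True
def cl(name,m):
    n,l,s,c=cv2.connectedComponentsWithStats((m&roi).astype(np.uint8))
    for i in range(1,n):
        if s[i,4]>8:
            P=C[l==i]; print(name,c[i].round(1),s[i,4],np.median(P,0).round(1),P.mean(0).round(1),'zmin/max',P[:,2].min().round(),P[:,2].max().round())
h,s_,v=hsv[...,0],hsv[...,1],hsv[...,2]
cl('red',((h<6)|(h>174))&(s_>150)&(v>80))
cl('yel',(h>15)&(h<32)&(s_>120)&(v>100))
z=C[...,2]
for lo,hi in [(98,112),(112,135),(140,160),(160,172)]: cl(f'z{lo}',(z>lo)&(z<hi))
# dark scale circle: depth ~ top, dark low-sat
big=cv2.resize(im[120:270,255:440],None,fx=4,fy=4,interpolation=cv2.INTER_CUBIC); cv2.imwrite('pics/crop0.png',big)
f=grab('scene','scene1.png');cv2.imwrite('pics/crop1.png',cv2.resize(f['color'][140:280,200:400],None,fx=4,fy=4,interpolation=cv2.INTER_CUBIC))
```

```text
red [291.8 207.3] 44 [549.2 101.3 147. ] [549.  101.9 144.3] zmin/max 119.0 151.0
yel [383.6 168.5] 293 [ 671.9 -176.2  115.2] [ 671.6 -176.3  114.3] zmin/max 91.0 122.0
yel [322.4 223.6] 34 [504.9  13.5  92. ] [502.3  12.8 125.9] zmin/max 89.0 1239.0
z98 [338.6 140.5] 81 [765.2 -41.3 105.6] [764.8 -40.2 105.4] zmin/max 98.0 112.0
z98 [380.2 147.6] 25 [ 741.4 -170.2  105.3] [ 741.1 -169.8  105.1] zmin/max 98.0 112.0
z98 [411.7 155.4] 68 [ 721.1 -273.9  104.3] [ 715.7 -267.2  104.5] zmin/max 98.0 112.0
z98 [294.8 164.4] 11 [688.3  95.6 108.1] [688.5  96.1 105.8] zmin/max 98.0 111.0
z98 [338.9 168.1] 26 [674.6 -40.  108.3] [675.5 -39.7 107.6] zmin/max 99.0 112.0
z98 [401.6 171.6] 9 [ 664.1 -233.   105.3] [ 663.8 -232.9  105.9] zmin/max 98.0 112.0
z98 [311.4 172.9] 15 [660.5  43.2 107.3] [661.3  45.1 105.8] zmin/max 99.0 112.0
z98 [378.2 177.4] 23 [ 645.4 -158.7  106.5] [ 645.7 -159.9  106.6] zmin/max 99.0 112.0
z98 [420.5 177.8] 14 [ 643.8 -290.9  102.7] [ 644.4 -291.1  103.6] zmin/max 98.0 110.0
z98 [342.8 178.3] 34 [643.8 -50.1 105.2] [643.9 -51.2 105.2] zmin/max 98.0 112.0
z98 [405.
[... 1261 characters left out ...]
.0 122.0
z112 [408.8 172.3] 270 [ 659.8 -252.7  115.1] [ 659.3 -252.8  115.3] zmin/max 112.0 122.0
z112 [306.7 194.3] 137 [598.7  55.3 114.9] [592.8  59.3 115.6] zmin/max 112.0 134.0
z112 [381.  220.5] 10 [ 510.  -160.7  118.2] [ 511.2 -161.7  120.4] zmin/max 112.0 134.0
z112 [350.8 240.4] 158 [454.5 -71.5 113.7] [453.4 -71.2 113.8] zmin/max 112.0 117.0
z112 [342.2 247.5] 15 [431.3 -44.7 113. ] [432.8 -45.3 113.2] zmin/max 112.0 116.0
z140 [291.1 206.6] 45 [550.2 103.9 147.5] [550.8 103.8 147.5] zmin/max 141.0 151.0
z140 [382.8 215.4] 48 [ 519.2 -157.3  154.4] [ 522.2 -161.8  153.8] zmin/max 141.0 160.0
z160 [388.1 212.8] 200 [ 527.8 -175.2  164.2] [ 528.2 -175.6  164.5] zmin/max 160.0 172.0
```

View pics/crop0.png

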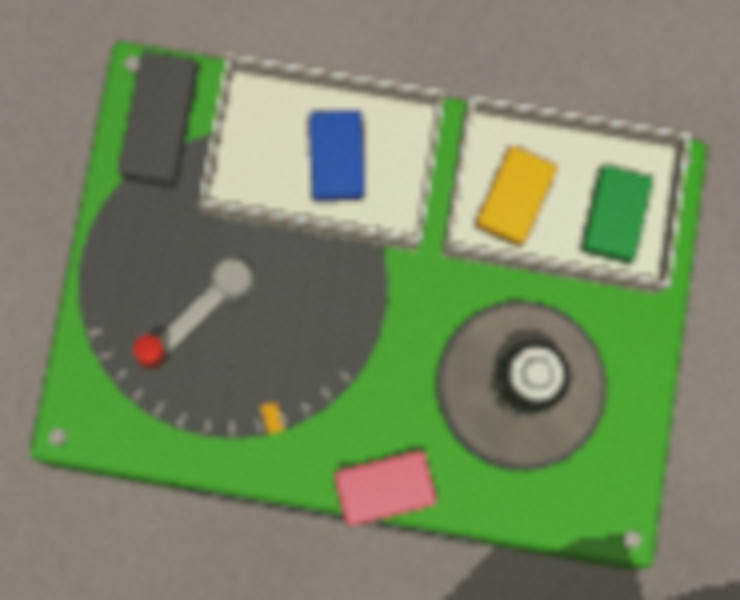

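View pics/crop1.png

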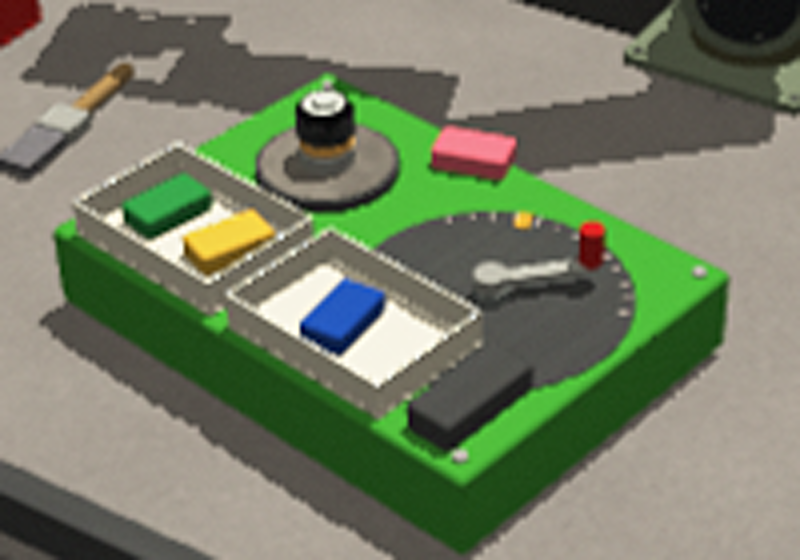

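```bash
cat >> h.py <<'E'
def ray(f,u,v,z):
    F=200/np.tan(np.radians(f['fov_y'])/2)
    d=f['pose'][:3,:3]@np.array([(u-f['cx'])/F,(v-f['cy'])/F,1]); o=f['pose'][:3,3]
    return o+d*(z-o[2])/d[2]
E
python3 - <<'E'
from h import *
f=vision.grab_frame('top'); im=f['color']
hsv=cv2.cvtColor(im,cv2.COLOR_BGR2HSV);h,s,v=[hsv[...,i].astype(int) for i in range(3)]
# dark scale mask -> circle fit at z=91
m=((s<60)&(v<100)).astype(np.uint8); r=np.zeros_like(m); r[150:235,270:356]=1; m&=r
n,l,st,c=cv2.connectedComponentsWithStats(m); i=1+st[1:,4].argmax(); m=(l==i).astype(np.uint8)
cn=max(cv2.findContours(m,cv2.RETR_EXTERNAL,cv2.CHAIN_APPROX_NONE)[0],key=len)[:,0]
P=np.array([ray(f,u,w,91)[:2] for u,w in cn])
best=None;rng=np.random.default_rng(0)
for k in range(3000):
    a=P[rng.choice(len(P),3,False)]
    A=np.c_[2*a,np.ones(3)]
    try: x=np.linalg.solve(A,(a**2).sum(1))
    except Exception: continue
    R=np.sqrt(max(x[2]+x[0]**2+x[1]**2,0)); e=abs(np.hypot(*(P-x[:2]).T)-R)<1.5
    if 100<R<150 and (best is None or e.sum()>best.sum()): best=e
A=np.c_[2*P[best],np.ones(best.sum())];x=np.linalg.lstsq(A,(P[best]**2).sum(1),rcond=None)[0]
print('scale',x[:2],np.sqrt(x[2]+x[0]**2+x[1]**2),best.sum(),len(P))
for nme,u,w,z in [('hub',313,189.4,118),('knobtop',292.3,207.5,148),('mark',322.6,224,91),('nose',389.1,213.1,168)]:
    print(nme,ray(f,u,w,z).round(1))
# machine corners
for u,w in [(284.5,131),(263.5,235),(418,262),(431.5,156)]: print(ray(f,u,w,90).round(1))
fs=vision.grab_frame('scene')
for nme,u,w,z in [('knobtop',200+592/4,140+231/4,148),('mark',200+523/4,140+220/4,91),('nose',200+326/4,140+102/4,168),('hub',200+490/4,140+270/4,118)]: print('sc',nme,ray(fs,u,w,z).round(1))
E
```

```text
scale [608.84829118  41.16144909] 115.93093464204746 117 308
hub [607.1  40.2 118. ]
knobtop [548.  100.2 148. ]
mark [505.   11.8  91. ]
nose [ 527.  -177.7  168. ]
[802.1 130.3  90. ]
[473.  190.8  90. ]
[ 388.6 -273.6   90. ]
[ 717.5 -333.4   90. ]
sc knobtop [557.8 107.2 148. ]
sc mark [506.5  13.3  91. ]
sc nose [ 535.4 -169.3  168. ]
sc hub [611.7  42.6 118. ]
```

```bash
python3 -m jog '[[0.0912,0.0395,-0.0345,-0.003,0,0,0],[0.0912,0.0395,-0.0345,-0.003,0,0,0],[0.0912,0.0395,-0.0345,-0.003,0,0,0],[0.0912,0.0395,-0.0345,-0.003,0,0,0],[0.0912,0.0395,-0.0345,-0.003,0,0,0],[0.0912,0.0395,-0.0345,-0.003,0,0,0],[0.0912,0.0395,-0.0345,-0.003,0,0,0],[0.0912,0.0395,-0.0345,-0.003,0,0,0],[0.0912,0.0395,-0.0345,-0.003,0,0,0],[0.0912,0.0395,-0.0345,-0.003,0,0,0],[0.0912,0.0395,-0.0345,-0.003,0,0,0],[0.0912,0,0,0,0,0,0]]'
python3 - <<'E'
from h import *
s=status.state(); print(s['qpos'].round(1),s['ee_pos'],s['ee_rot'])
f=grab('wrist','w0.png'); print(f['pose'].round(3).tolist(),f['fov_y'],f['cx'],f['cy'])
E
```

```text
time_s: 2.8
ee_pos: [476.9, -23.7, 437.8]
ee_rot: [-180.0, -0.1, 21.4]
force: [-1.1, -1.0, -0.8]
gripper_width: 91.5
[-4.2  8.2 98.4  0.  73.3 64.4] [476.86061203 -23.67712655 437.83433778] [-1.79993051e+02 -5.85702603e-02  2.13619631e+01]
[[0.365, -0.901, -0.236, 543.151], [-0.931, -0.353, -0.093, 1.728], [0.001, 0.254, -0.967, 416.822], [0.0, 0.0, 0.0, 1.0]] 65.70646984690485 317.7148058493304 202.6281623417718
```

View pics/w0.png

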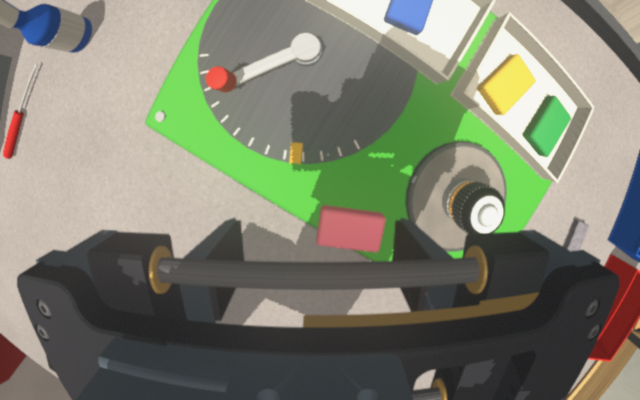

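The wrist view shows the hub at (306,47), the knob top at (219,79), the mark at (296,153) and the nose top at (487,214). I'll cross-check these positions against the other cameras.

```bash
cat >> h.py <<'E'
def fray(f,u,v,z):
    F=200/np.tan(np.radians(f['fov_y'])/2)
    a=np.array([u-f['cx'],v-f['cy']]); r=np.hypot(*a); t=r/F
    d=f['pose'][:3,:3]@np.array([*(a/r*np.sin(t)),np.cos(t)]); o=f['pose'][:3,3]
    return o+d*(z-o[2])/d[2]
def fmask(f,m):
    ys,xs=np.nonzero(m); return xs,ys
E
python3 - <<'E'
from h import *
f=vision.grab_frame('wrist')
for nme,u,w,z in [('hub',306,47,118),('knobtop',219,78,148),('mark',296,153.5,91),('nose',487.5,214,168)]:
    print(nme,fray(f,u,w,z).round(1), f['depth'][int(w),int(u)])
im=f['color']; cv2.imwrite('pics/w1.png',cv2.resize(im[20:260,180:520],None,fx=2.2,fy=2.2,interpolation=cv2.INTER_CUBIC))
E
```

```text
hub [607.8  37.3 118. ] 272.03134
knobtop [550.7  96.5 148. ] 248.686
mark [503.9   9.4  91. ] 321.5159
nose [ 528.7 -176.   168. ] 260.84317
```

View pics/w1.png

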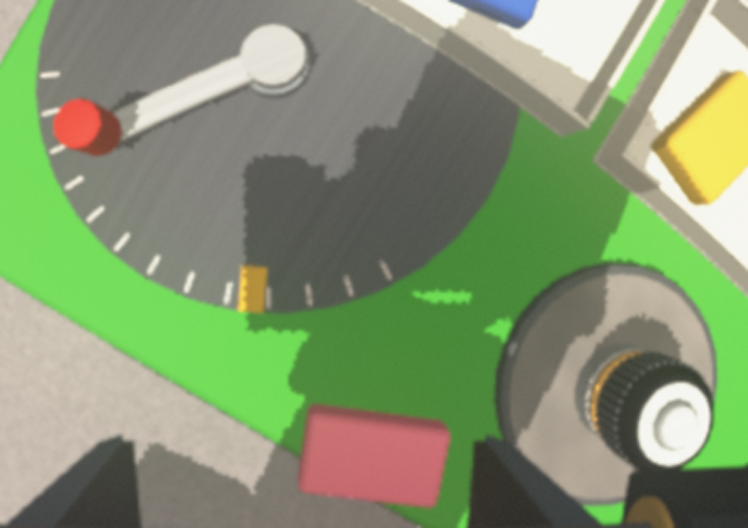

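```bash
python3 -m jog '[[0.0912,0,0,0,0,0,-0.181],[0.0912,0,0,0,0,0,-0.181],[0.0912,0,0,0,0,0,-0.181],[0.0912,0,0,0,0,0,-0.181],[0.0912,0,0,0,0,0,-0.181],[0.0912,0,0,0,0,0,-0.181],[0.0912,0,0,0,0,0,-0.181],[0.0912,0,0,0,0,0,-0.181],[0.0912,0,0,0,0,0,-0.181],[0.0912,0,0,0,0,0,-0.181],[0.0912,0,0,0,0,0,-0.174],[0.0912,0,0,0,0,0,0]]'
python3 -m jog '[[0.0912,0.009,0.0345,0.015,0,0,0],[0.0912,0.009,0.0345,0.015,0,0,0],[0.0912,0.009,0.0345,0.015,0,0,0],[0.0912,0.009,0.0345,0.015,0,0,0],[0.0912,0,0,0,0,0,0],[0.0912,0,0,0,0,0,0]]'
python3 - <<'E'
from h import *
f=grab('wrist','w2.png');grab('top','t2.png')
E
```

```text
time_s: 4.4
ee_pos: [475.1, -27.5, 437.8]
ee_rot: [-180.0, 0.0, 134.5]
force: [0.6, 0.1, 0.0]
gripper_width: 91.2
time_s: 5.15
ee_pos: [548.2, 95.7, 377.8]
ee_rot: [-180.0, 0.0, 134.6]
force: [-0.6, -0.3, 0.4]
gripper_width: 91.3
```

View pics/w2.png

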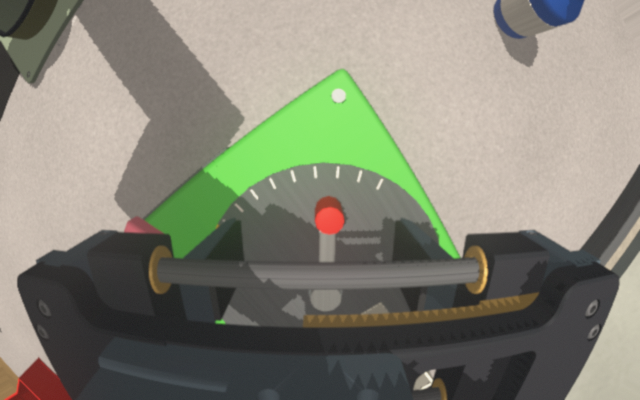

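Run:
```python
from h import *
f=vision.grab_frame('wrist');s=status.state();print(s['ee_pos'],s['ee_rot'])
im=f['color'].astype(int); m=(im[...,2]>130)&(im[...,1]<80)&(im[...,0]<80);m[:150]=0;m[260:]=0;m[:,:280]=0;m[:,380:]=0
ys,xs=np.nonzero(m);print(xs.min(),xs.max(),ys.min(),ys.max(),xs.mean(),ys.mean())
# depth-based z
print(f['depth'][208:222:3,325:335:4])
print(fray(f,328.5,211,148),fray(f,326,300,118))
```

```text
[548.09241587  95.49241304 378.44977215] [1.79966871e+02 4.78443163e-02 1.34629534e+02]
315 344 197 232 329.506 214.448
[[218.6887  218.86201 219.31659]
 [219.98247 219.8315  220.03745]
 [219.84859 219.67642 220.67172]
 [221.06352 219.45251 218.96425]
 [220.0597  219.3914  221.42941]]
[545.90569266 107.29403496 148.        ] [611.18659353  41.08539999 118.        ]
```

```bash
python3 -m jog '[[0.0912,0.004,0.005,0.01,0,0,0],[0.0912,0,0,0.02,0,0,0],[0.0912,0,0,0.02,0,0,0],[0.0912,0,0,0.0185,0,0,0],[0.06,0,0,0,0,0,0],[0.04,0,0,0,0,0,0],[0.04,0,0,0,0,0,0]]' 10
python3 - <<'E'
from h import *
f=grab('wrist','w3.png')
E
```

```text
time_s: 6.18
ee_pos: [549.4, 102.9, 310.1]
ee_rot: [179.9, 0.1, 134.7]
force: [-0.3, 0.5, -0.7]
gripper_width: 64.2
```

View pics/w3.png

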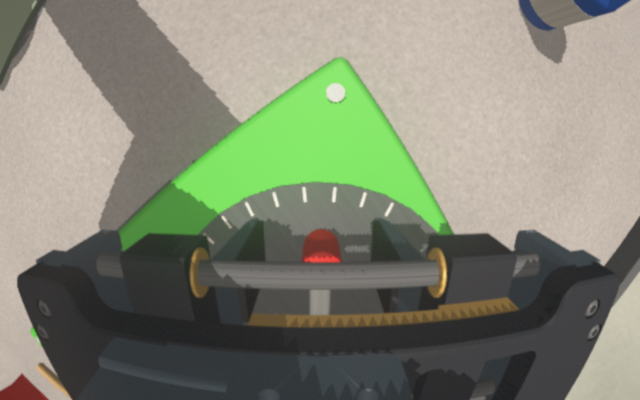

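The red knob, at (322,245), sits centred between the fingers. I'll close on it.

```bash
python3 -m jog '[[0.015,0,0,0,0,0,0],[0.015,0,0,0,0,0,0],[0.015,0,0,0,0,0,0],[0.015,0,0,0,0,0,0],[0.015,0,0,0,0,0,0],[0.015,0,0,0,0,0,0],[0.015,0,0,0,0,0,0],[0.015,0,0,0,0,0,0]]' 10
python3 - <<'E'
from h import *
f=grab('wrist','w4.png')
E
```

```text
time_s: 7.22
ee_pos: [549.2, 103.1, 309.3]
ee_rot: [180.0, -0.0, 134.8]
force: [0.6, 4.5, 0.5]
gripper_width: 21.8
```

View pics/w4.png

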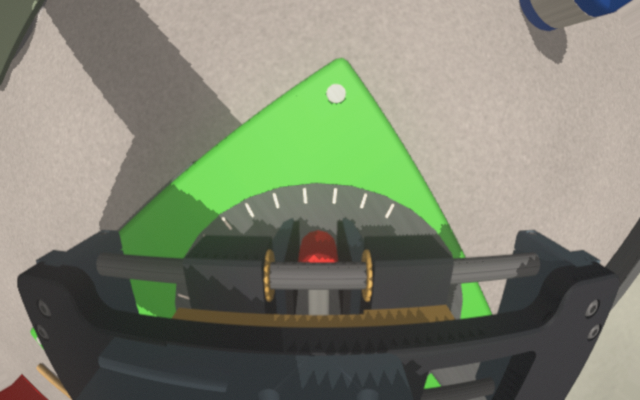

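```bash
python3 -m jog '[[0.015,-0.0005,-0.009,0,0,0,-0.1065],[0.015,-0.0005,-0.009,0,0,0,-0.1065],[0.015,-0.0005,-0.009,0,0,0,-0.1065],[0.015,-0.0005,-0.009,0,0,0,-0.1065]]' 12
python3 -m jog '[[0.015,-0.0005,-0.009,0,0,0,-0.1065],[0.015,-0.0005,-0.009,0,0,0,-0.1065],[0.015,-0.0005,-0.009,0,0,0,-0.1065],[0.015,-0.0005,-0.009,0,0,0,-0.1065],[0.015,-0.0005,-0.009,0,0,0,-0.1065],[0.015,0,0,0,0,0,0],[0.015,0,0,0,0,0,0]]' 12
python3 - <<'E'
from h import *
f=grab('wrist','w5.png');f=grab('top','t5.png');cv2.imwrite('pics/t5c.png',cv2.resize(f['color'][150:260,255:400],None,fx=5,fy=5,interpolation=cv2.INTER_CUBIC))
E
```

```text
time_s: 7.78
ee_pos: [529.4, 72.5, 309.3]
ee_rot: [-180.0, -0.0, 159.4]
force: [0.4, 0.8, -0.3]
gripper_width: 21.7
time_s: 8.65
ee_pos: [525.2, 28.0, 309.2]
ee_rot: [-179.9, -0.1, -170.4]
force: [-0.8, -2.6, 1.1]
gripper_width: 21.5
```

View pics/w5.png

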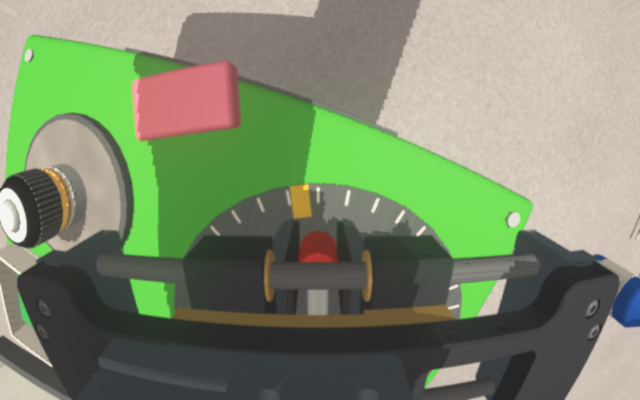

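View pics/t5c.png

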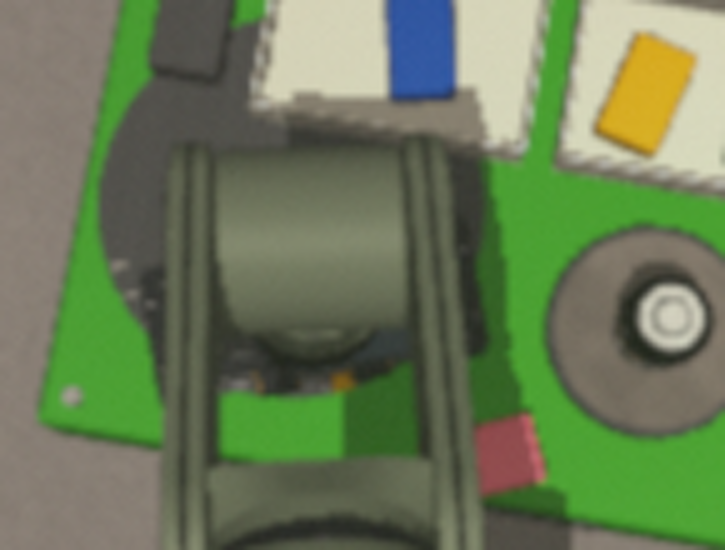

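Run:
```python
from h import *
f=vision.grab_frame('wrist')
im=f['color'];h=cv2.cvtColor(im,cv2.COLOR_BGR2HSV)
m=(h[...,0]>12)&(h[...,0]<30)&(h[...,1]>120)&(h[...,2]>90); m[:170]=0;m[230:]=0;m[:,:270]=0;m[:,330:]=0
ys,xs=np.nonzero(m);print(xs.mean(),ys.mean(),m.sum())
p=fray(f,xs.mean(),ys.mean(),91);print(p)
for c in [(608.9,42.6),(608,39.5)]: print(np.degrees(np.arctan2(p[1]-c[1],p[0]-c[0]))%360)
# forward line of tool: where lever axis at radius 109 would project
s=status.state();print(s['ee_pos'],s['ee_rot'])
cv2.imwrite('pics/w5c.png',cv2.resize(im[160:330,230:410],None,fx=4,fy=3.5,interpolation=cv2.INTER_CUBIC))
```

```text
300.0637254901961 200.6062091503268 612
[505.64010882  12.04969741  91.        ]
196.48129207014387
195.01203849469417
[525.12551299  28.21558925 309.2205948 ] [-1.79932026e+02 -7.16326009e-02 -1.70357846e+02]
```

View pics/w5c.png

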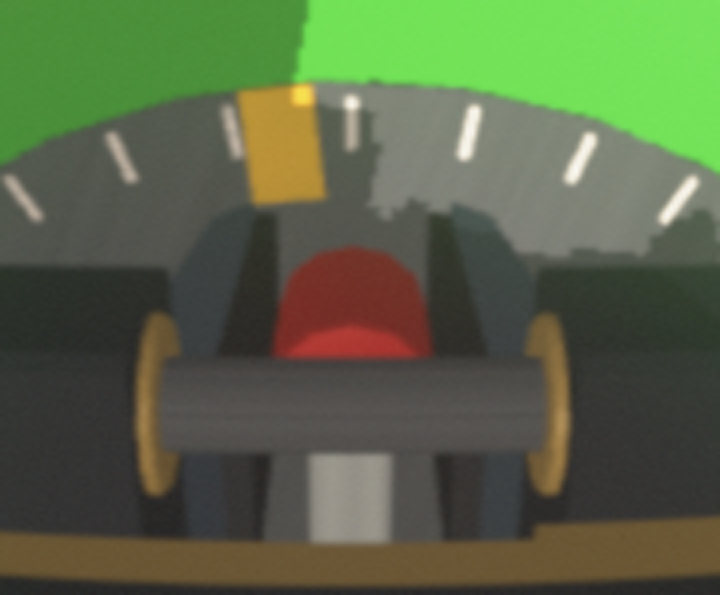

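```bash
python3 -m jog '[[0.015,-0.0001,-0.0044,0,0,0,-0.0515],[0.015,-0.0001,-0.0044,0,0,0,-0.0515],[0.015,0,0,0,0,0,0],[0.015,0,0,0,0,0,0],[0.015,0,0,0,0,0,0]]' 12
python3 - <<'E'
from h import *
f=grab('wrist','w6.png')
im=f['color'];h=cv2.cvtColor(im,cv2.COLOR_BGR2HSV)
m=(h[...,0]>12)&(h[...,0]<30)&(h[...,1]>120)&(h[...,2]>90); m[:170]=0;m[230:]=0;m[:,:280]=0;m[:,350:]=0
ys,xs=np.nonzero(m);print(xs.mean(),ys.mean(),m.sum());print(fray(f,xs.mean(),ys.mean(),91))
cv2.imwrite('pics/w6c.png',cv2.resize(im[160:330,230:410],None,fx=4,fy=3.5,interpolation=cv2.INTER_CUBIC))
E
```

```text
time_s: 9.43
ee_pos: [527.0, 20.0, 309.2]
ee_rot: [180.0, -0.1, -164.4]
force: [-4.4, -2.5, 2.7]
gripper_width: 21.5
315.94944707740916 199.46287519747236 633
[505.58630473  12.16184973  91.        ]
```

View pics/w6c.png

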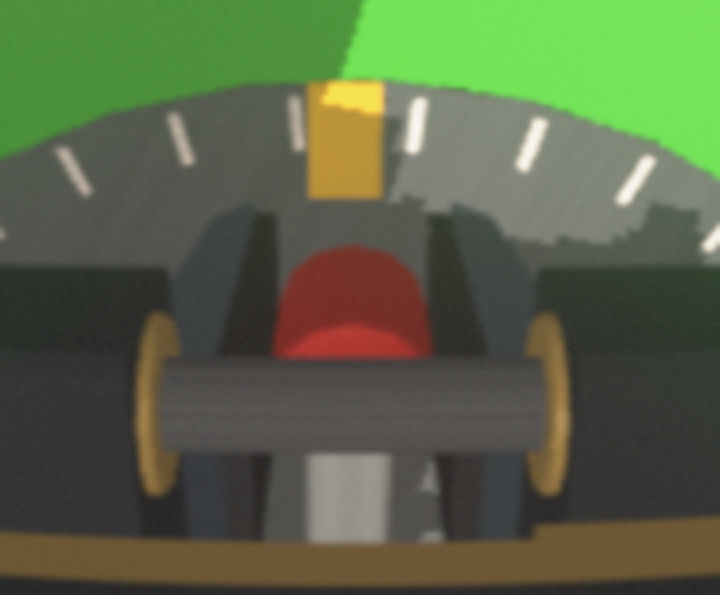

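```bash
python3 -m jog '[[0.015,0,-0.0006,0,0,0,-0.007],[0.015,0,0,0,0,0,0],[0.015,0,0,0,0,0,0],[0.05,0,0,0,0,0,0],[0.05,0,0,0,0,0,0],[0.0912,0,0,0,0,0,0],[0.0912,0,0,-0.02,0,0,0],[0.0912,0,0,-0.03,0,0,0],[0.0912,0,0,-0.03,0,0,0],[0.0912,-0.06,0,-0.02,0,0,0],[0.0912,-0.06,0,-0.02,0,0,0],[0.0912,0,0,0,0,0,0]]' 12
python3 - <<'E'
from h import *
s=status.state();print(s['ee_pos'],s['ee_rot'],s['qpos'])
f=grab('wrist','w7.png')
E
```

```text
time_s: 10.98
ee_pos: [644.9, 53.0, 429.1]
ee_rot: [-180.0, 0.3, -164.0]
force: [-1.0, 0.2, -0.5]
gripper_width: 91.0
[644.8800967   52.97942289 429.06664844] [-179.95683044    0.27274699 -163.96418046] [ 3.67452802e+00  2.41634250e+01  7.71223128e+01  1.65553309e-02
  7.84385972e+01 -1.02364468e+02]
```

View pics/w7.png

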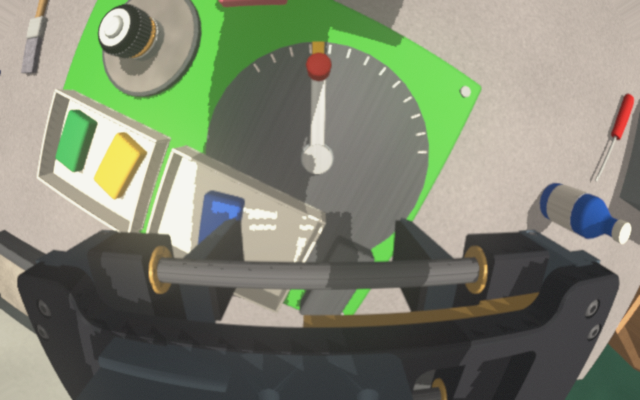

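Run:
```python
from h import *
f=vision.grab_frame('wrist');im=f['color']
h=cv2.cvtColor(im,cv2.COLOR_BGR2HSV)
cv2.imwrite('pics/w7c.png',cv2.resize(im[30:190,270:370],None,fx=3.7,fy=3.7,interpolation=cv2.INTER_CUBIC))
m=(h[...,0]>12)&(h[...,0]<30)&(h[...,1]>120)&(h[...,2]>80);m[:30]=0;m[70:]=0;m[:,:290]=0;m[:,350:]=0
ys,xs=np.nonzero(m);print('mark',xs.mean(),ys.mean(),xs.min(),xs.max(),ys.min(),ys.max())
k=((h[...,0]<8)|(h[...,0]>172))&(h[...,1]>120)&(h[...,2]>60);k[:40]=0;k[95:]=0;k[:,:290]=0;k[:,350:]=0
Y,X=np.nonzero(k);print('knob',X.mean(),Y.mean(),X.min(),X.max(),Y.min(),Y.max())
# lever bar: bright at rows 90..140
for r in range(85,175,8):
    row=im[r,300:340].astype(int).sum(1); b=np.nonzero(row>np.median(row)+90)[0]
    print(r,300+b.min() if len(b) else None,300+b.max() if len(b) else None)
```

```text
mark 317.48591549295776 50.42253521126761 312 323 45 56
knob 317.8228571428571 69.35047619047619 306 330 57 83
85 323 324
93 321 325
101 318 325
109 316 325
117 313 324
125 312 324
133 311 324
141 310 324
149 310 323
157 314 329
165 314 331
173 313 327
```

View pics/w7c.png

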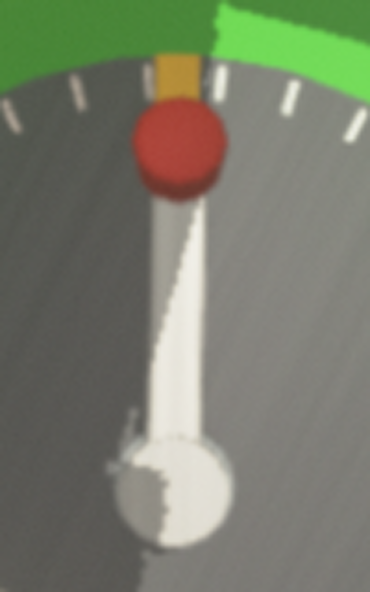

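Run:
```python
from h import *
f=vision.grab_frame('wrist')
g=lambda u,v,z: fray(f,u,v,z)[:2]
u=lambda cx,cy:(270+(cx+.5)/3.7-.5,30+(cy+.5)/3.7-.5)
H=g(*u(174,489),118)
for zh in (116,120): print('hub',g(*u(174,489),zh))
M=g(*u(178.5,77),91); K=g(*u(180,141),148)
ang=lambda a,b: np.degrees(np.arctan2(*(b-a)[::-1]))%360
print(H,M,K,np.hypot(*(K-H)),np.hypot(*(M-H)),'mark',ang(H,M),'knob',ang(H,K))
# lever bar centre line on z~115
a=g(*u(179.5,210),115);b=g(*u(175.5,420),115);print('bar',ang(b,a))
# ticks
```

```text
hub [607.54042637  40.53217794]
hub [607.05626853  40.40993534]
[607.29834745  40.47105664] [499.53683833  10.68842273] [527.09732271  18.96075896] 83.03551815448071 111.80137803394005 mark 195.44949131803753 knob 195.01366190541643
bar 194.95311323484196
```

```bash
python3 -m jog '[[0.0912,0.0293,-0.0315,0,0,0,0],[0.0912,0.0293,-0.0315,0,0,0,0],[0.0912,0.0293,-0.0315,0,0,0,0],[0.0912,0.0293,-0.0315,0,0,0,0],[0.0912,0.0293,-0.0315,0,0,0,0],[0.0912,0.0293,-0.0315,0,0,0,0],[0.0912,0,0,0,0,0,0.165],[0.0912,0,0,0,0,0,0.165],[0.0912,0,0,0,0,0,0.165],[0.0912,0,0,0,0,0,0.165],[0.0912,0,0,0,0,0,0.165],[0.0912,0,0,0,0,0,0.165]]' 12
python3 -m jog '[[0.0912,0,0,0,0,0,0.165],[0.0912,0,0,0,0,0,0],[0.0912,0,0,0,0,0,0]]' 12
python3 - <<'E'
from h import *
s=status.state();print(s['ee_pos'],s['ee_rot'],s['qpos'])
f=grab('wrist','w8.png')
f=vision.grab_frame('top');cv2.imwrite('pics/t8c.png',cv2.resize(f['color'][150:260,255:420],None,fx=4.5,fy=4.5,interpolation=cv2.INTER_CUBIC))
E
```

```text
time_s: 12.62
ee_pos: [522.9, -177.9, 428.6]
ee_rot: [-180.0, -0.0, 138.9]
force: [0.6, -0.2, -0.1]
gripper_width: 90.9
time_s: 13.0
ee_pos: [523.7, -178.1, 428.8]
ee_rot: [-180.0, -0.0, 129.9]
force: [-0.2, -0.3, -0.4]
gripper_width: 91.6
[ 523.74240831 -178.06670661  428.78963319] [-1.79989403e+02 -8.57780711e-03  1.29909401e+02] [-1.99673903e+01  1.55240348e+01  9.01408707e+01 -5.04826815e-03
  7.43478321e+01 -5.98754292e+01]
```

View pics/w8.png

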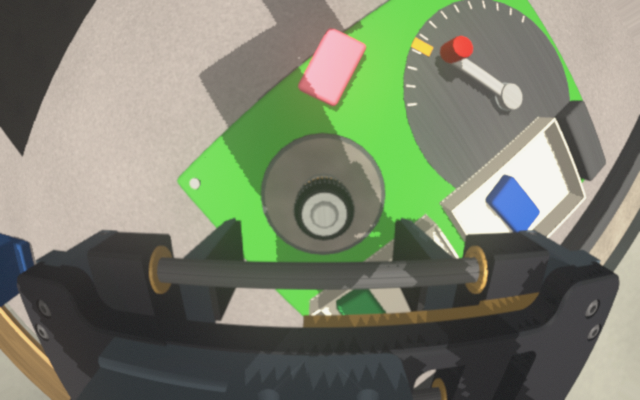

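View pics/t8c.png

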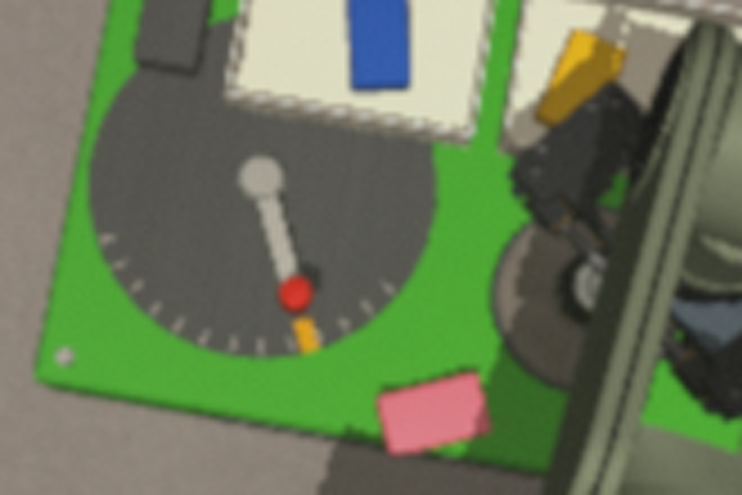

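Run:
```python
from h import *
f=vision.grab_frame('wrist')
print('nose',fray(f,323,212.5,168))
H=fray(f,511.5,96,118)[:2];M=fray(f,422.5,46.5,91)[:2];K=fray(f,463.5,43.5,148)[:2]
ang=lambda a,b: np.degrees(np.arctan2(*(b-a)[::-1]))%360
print(H,M,K,ang(H,M),ang(H,K))
f=vision.grab_frame('top')
u=lambda cx,cy:(255+(cx+.5)/4.5-.5,150+(cy+.5)/4.5-.5)
H=ray(f,*u(262,176),118)[:2];M=ray(f,*u(307,336),91)[:2];K=ray(f,*u(295.5,291),148)[:2]
print(H,M,K,ang(H,M),ang(H,K))
```

```text
nose [ 526.78063813 -176.04260551  168.        ]
[608.99096521  38.28132799] [506.83558404  12.57065226] [527.16637571  20.29489328] 194.12691277687023 192.39741634263336
[609.20768725  40.6660567 ] [504.12347757  11.07023644] [527.52299469  18.8973088 ] 195.72929431782575 194.9223556613069
```

```bash
python3 -m jog '[[0.0912,-0.0012,0.0039,0.02,0,0,0],[0.0912,0,0,0.025,0,0,0],[0.0912,0,0,0.025,0,0,0],[0.0912,0,0,0.02,0,0,0],[0.0912,0,0,0.015,0,0,0],[0.07,0,0,0,0,0,0],[0.07,0,0,0,0,0,0],[0.07,0,0,0,0,0,0]]' 6
python3 - <<'E'
from h import *
f=grab('wrist','w9.png');s=status.state();print(s['ee_pos'],s['force'])
E
```

```text
time_s: 14.2
ee_pos: [528.5, -176.7, 324.7]
ee_rot: [179.9, 0.1, 129.8]
force: [0.7, -0.5, -0.6]
gripper_width: 70.2
[ 528.43150966 -176.65281292  324.61468545] [-0.3338961  -0.64657788  0.04158139]
```

View pics/w9.png

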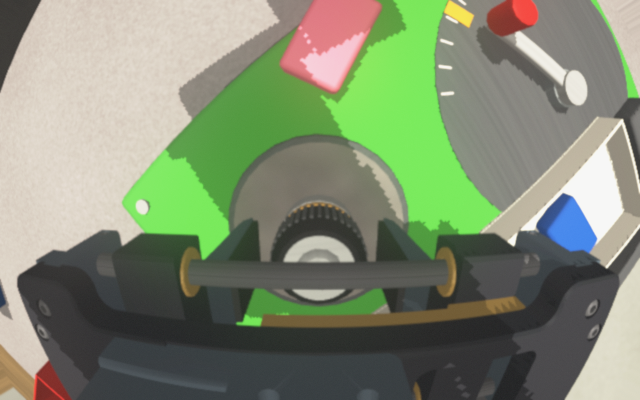

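The collar and nose are centred between the fingers at about (319,255). I'll close gently.

```bash
python3 -m jog '[[0.045,0,0,0,0,0,0],[0.045,0,0,0,0,0,0],[0.045,0,0,0,0,0,0],[0.045,0,0,0,0,0,0],[0.045,0,0,0,0,0,0],[0.045,0,0,0,0,0,0]]' 6
python3 -m jog '[[0.045,0,0,0,0,0,0],[0.045,0,0,0,0,0,0]]' 35
python3 - <<'E'
from h import *
s=status.state();print(s['ee_pos'],s['force'],s['torque'])
f=vision.grab_frame('wrist'); print(np.median(f['depth'][235:245,310:328]))
E
```

```text
time_s: 15.0
ee_pos: [528.3, -176.6, 323.9]
ee_rot: [180.0, 0.0, 129.8]
force: [0.4, 0.4, 2.0]
gripper_width: 52.3
time_s: 15.25
ee_pos: [528.3, -176.6, 323.9]
ee_rot: [180.0, 0.0, 129.8]
force: [-1.6, 0.1, 3.6]
gripper_width: 51.3
[ 528.29946301 -176.57279489  323.93545798] [-1.60525711  0.08509134  3.61753483] [ 0.08607355 -0.09924431 -0.01422813]
150.08017
```

```bash
python3 -m jog '[[0.045,0,0,0.002,0,0,0],[0.045,0,0,0,0,0,0]]' 40
python3 -m jog '[[0.045,0,0,0,0,0,0.06],[0.045,0,0,0,0,0,0.06],[0.045,0,0,0,0,0,0.06],[0.045,0,0,0,0,0,0]]' 40
```

```text
time_s: 15.55
ee_pos: [528.2, -176.6, 323.7]
ee_rot: [180.0, 0.1, 129.8]
force: [-2.8, 1.1, 13.2]
gripper_width: 51.0
time_s: 16.05
ee_pos: [528.7, -176.8, 323.8]
ee_rot: [179.9, 0.2, 119.5]
force: [-0.6, -0.2, 11.4]
gripper_width: 51.6
```

```bash
python3 -m jog '[[0.045,0,0,0,0,0,0.07],[0.045,0,0,0,0,0,0.07],[0.045,0,0,0,0,0,0.07],[0.045,0,0,0,0,0,0]]' 40
python3 -m jog '[[0.045,0,0,0,0,0,0.07],[0.045,0,0,0,0,0,0.07],[0.045,0,0,0,0,0,0.07],[0.045,0,0,0,0,0,0]]' 40
```

```text
time_s: 16.55
ee_pos: [528.5, -176.9, 323.7]
ee_rot: [179.9, 0.1, 107.4]
force: [-1.6, -0.8, 11.7]
gripper_width: 51.5
time_s: 17.05
ee_pos: [528.5, -176.5, 321.9]
ee_rot: [179.9, 0.0, 95.5]
force: [1.3, 0.8, 1.5]
gripper_width: 51.4
```

The force fell away and z dropped, so the keyways have matched. Now I'll push down.

```bash
python3 -m jog '[[0.045,0,0,0.002,0,0,0],[0.045,0,0,0.002,0,0,0],[0.045,0,0,0.001,0,0,0],[0.045,0,0,0,0,0,0]]' 50
python3 -m jog '[[0.045,0,0,0.002,0,0,0],[0.045,0,0,0.002,0,0,0],[0.045,0,0,0.002,0,0,0],[0.045,0,0,0,0,0,0]]' 60
```

```text
time_s: 17.55
ee_pos: [528.8, -176.3, 318.0]
ee_rot: [179.8, -0.0, 95.4]
force: [1.4, 2.3, 7.3]
gripper_width: 51.3
time_s: 18.05
ee_pos: [528.7, -176.2, 313.0]
ee_rot: [179.8, 0.0, 95.4]
force: [-0.5, 3.6, 13.8]
gripper_width: 51.2
```

```bash
python3 -m jog '[[0.045,0,0,0.002,0,0,0],[0.045,0,0,0.002,0,0,0],[0.045,0,0,0,0,0,0]]' 60
python3 -m jog '[[0.045,0,0,0.002,0,0,0],[0.045,0,0,0,0,0,0]]' 60
```

```text
time_s: 18.42
ee_pos: [528.7, -176.1, 311.0]
ee_rot: [179.8, 0.0, 95.4]
force: [-3.8, 3.9, 25.4]
gripper_width: 50.9
time_s: 18.68
ee_pos: [528.5, -176.1, 311.0]
ee_rot: [179.7, 0.0, 95.4]
force: [-6.3, 5.8, 36.2]
gripper_width: 51.1
```

```bash
python3 -m jog '[[0.045,0,0,-0.001,0,0,0],[0.045,0,0,0,0,0,0],[0.045,0,0,0,0,0,0],[0.045,0,0,0,0,0,0]]' 60
python3 - <<'E'
from h import *
f=grab('wrist','w10.png')
f=vision.grab_frame('scene');cv2.imwrite('pics/s10.png',cv2.resize(f['color'][110:270,200:400],None,fx=3.7,fy=3.7,interpolation=cv2.INTER_CUBIC))
f=vision.grab_frame('top');cv2.imwrite('pics/t10.png',cv2.resize(f['color'][120:270,255:440],None,fx=4,fy=4,interpolation=cv2.INTER_CUBIC))
E
```

```text
time_s: 19.18
ee_pos: [528.6, -176.1, 311.0]
ee_rot: [179.7, 0.0, 95.4]
force: [-4.2, 5.8, 30.1]
gripper_width: 51.0
```

View pics/w10.png

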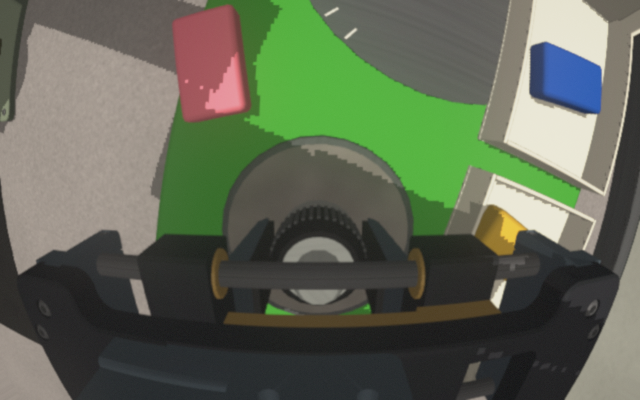

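View pics/s10.png

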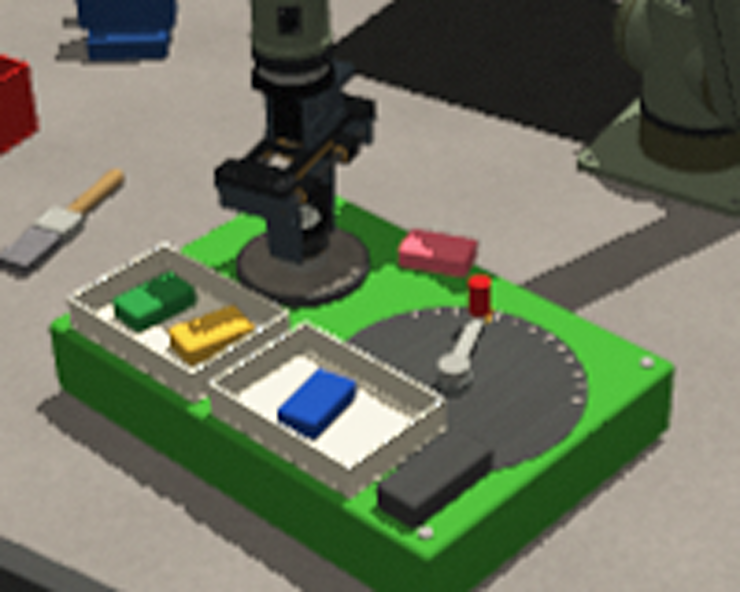

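View pics/t10.png

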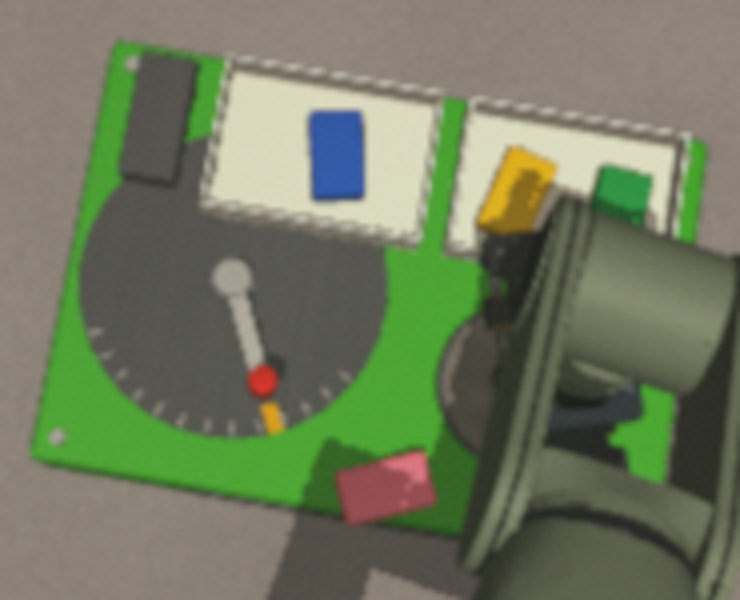

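Run:
```python
from h import *
f=vision.grab_frame('wrist');F=200/np.tan(np.radians(f['fov_y'])/2)
for v in range(200,305,4):
    d=np.median(f['depth'][v,316:324]); a=np.array([320-f['cx'],v-f['cy']]);r=np.hypot(*a);t=r/F
    p=f['pose']@np.array([*(a/r*np.tan(t)*d),d,1]); print(v,d.round(1),p[:3].round(1))
```

```text
200 194.7 [ 528.4 -153.3  101.3]
204 183.7 [ 528.2 -152.9  112.5]
208 172.2 [ 528.  -152.1  124.2]
212 165.2 [ 527.9 -152.2  131.5]
216 158.6 [ 527.8 -152.3  138.3]
220 153.3 [ 527.8 -152.7  143.9]
224 152.4 [ 527.9 -154.3  145.3]
228 150.8 [ 528.  -155.7  147.3]
232 149.6 [ 528.2 -157.2  148.9]
236 149.9 [ 528.4 -159.1  149.1]
240 149.6 [ 528.5 -160.9  149.9]
244 150.6 [ 528.7 -163.2  149.5]
248 150.6 [ 528.9 -165.1  150. ]
252 148.4 [ 529.  -166.1  152.6]
256 143.4 [ 528.9 -165.9  157.6]
260 140.1 [ 528.9 -166.3  161.1]
264 86.0 [ 526.1 -143.9  211.1]
268 83.7 [ 526.1 -144.   213.6]
272 83.0 [ 526.2 -144.7  214.5]
276 83.2 [ 526.3 -145.9  214.6]
280 83.2 [ 526.4 -147.   214.9]
284 83.3 [ 526.5 -148.2  215.1]
288 84.1 [ 526.7 -149.7  214.7]
292 137.6 [ 530.2 -179.7  167.4]
296 138.3 [ 530.4 -182.   167.2]
300 138.5 [ 530.6 -184.   167.6]
304 160.4 [ 532.3 -198.6  148.8]
```

The depth image puts the collar top at z ≈ 150, which is 118 + 32 and so fully home. The nose top reads 167.5. I'll hand the job in while still holding the collar.

```bash
python3 -c "
from workcell import ticket,status
print(ticket.job_done()); s=status.state(); print(s['ee_pos'],s['force'],s['gripper_width'])"
```

```text
the job is handed in; nothing more can be done
None
the job is handed in; nothing more can be done
```

The lever is in line with the yellow mark and the collar is fully home. I handed the job in at about 19 s, with the fingers still gripping and pushing the collar.

- **Lever:** I gripped the red knob, swung the lever about 61° round its arc to the mark, and let go. Two near-overhead pictures afterwards put it 0.4 to 0.8° short of the mark. A third, oblique and less reliable, put it 1.7° short. I left it there.
- **Collar:** I gripped it, pressed with about 11 N and turned it about 34° until the keyways dropped over the pins, then pushed it down. The gripper stopped 12.9 mm lower and did not move as the push rose from 25 to 36 N. I then eased it to about 30 N with the grip set to 60 N.
- **Last checks:** depth showed the collar top at about 150 mm, which is the fully home height, and the nose top at about 167.5 mm. In the last pictures the wax blocks, trays and brush looked undisturbed. I did not check the screwdriver or the bottle again after the lever was set.

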